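Overhang a setter plate at the end of a furnace loading ledge

TASK

Using only pushes of the fingertips, slide the white ceramic plate on the blue-grey ledge so that its long rear edge lies flat against the bare-metal rail along the back of the ledge and its leading end sticks out past the ledge's yellow end, with the blue line across the plate level with that end. Never pick the plate up or let it tip off, and leave the crucible, the ledge and everything else where they stand.

Things in the scene. Friction and masses are not known exactly. Their poses are not given: they have to be found in the camera images.
- plate: White ceramic setter plate, 70 (its x) by 120 (its y) by 6 mm thick (z up), about 0.19 kg, loose, lying flat on the ledge. Origin: centre of its underside. Its +y end is the leading end; it starts turned by up to 0.1 rad from the ledge and 8 to 20 mm clear of the rail, its leading end 30 to 90 mm short of the ledge's yellow end.
- plate_line (a point): Middle of the blue line, 3 mm wide, that crosses the plate's top along the plate's x, 35 mm from its leading (+y) end, which is 25 mm from the plate's centre. Axes as the plate's.
- ledge: Blue-grey anodised metal ledge fixed to the bench: 130 (its x) by 380 (its y) mm, flat top 60 mm above the bench. Origin: centre of its footprint, at bench level. +x points to its rear, where a bare-metal rail 12 mm thick and 12 mm high runs along the whole edge: the rail's inner face is at x = +53 mm. +y points to its yellow end, at y = +190 mm. The front (-x) and both ends are open; there is a free drop to the bench beyond the yellow end.
- ledge_end (a point): Middle of the ledge's yellow end, on the top's edge (x = 0, y = +190, z = +60 mm of the ledge). Axes as the ledge's: a line point at y = 0 in this frame is level with the end.
- crucible: Small white crucible, 36 mm across and 35 mm high, standing loose on the ledge's other half, about 150 mm from the ledge's centre towards -y. Origin: centre of its underside. Leave it alone.
- beaker: Glass beaker, 64 mm across and 85 mm high, standing on the bench behind the ledge's rail. Origin: centre of its underside. Leave it alone.
- tongs: Steel crucible tongs, 190 mm long along their x, 78 mm wide over the handle rings, 10 mm high, lying on the bench in front of the ledge. Origin: centre of the underside. Leave them alone.
- jar: Amber jar, 60 mm across and 80 mm high, on the bench behind the ledge's rail, nearer the yellow end. Origin: centre of its underside. Leave it alone.
- meter: Black handheld meter, 150 by 75 by 30 mm, lying on the bench to the right. Origin: centre of its underside. Leave it alone.
- vial: Small vial with a blue cap, 28 mm across and 60 mm high, on the bench to the left. Origin: centre of its underside. Leave it alone.
There are look-alikes about, which are no part of the job. Of the things that look like the plate, the middle-sized one is meant.

How it is judged (in metres and radians):
At the end, for the whole second after the job is handed in: The blue line is within 8 mm of the ledge's end, the plate's rear edge is within 5 mm of the rail (measured at the plate's middle) and parallel to it within 0.05 rad, and the plate lies flat and at rest on the ledge (y of plate_line in the frame of ledge_end between -0.008 and 0.008 m and x of plate in the frame of ledge above 0.013 m and angle between the y axis of plate and the y axis of ledge, either way round below 0.05 rad and z of plate in the frame of ledge between 0.056 and 0.064 m and angle between plate's own z axis and vertical below 0.05 rad and linear speed of plate below 0.01 m/s); the robot touches nothing.
It fails at once if the plate is lifted off the ledge, tipped up or dropped (z of plate in the frame of ledge above 0.07 m or z of plate in the frame of ledge below 0.05 m or angle between plate's own z axis and vertical above 0.15 rad).
It fails at once if another thing is moved by more than 15 mm or knocked over (distance of any of crucible, beaker, tongs, jar, meter, vial from where it was at the start of the episode above 0.015 m or angle between any of crucible, beaker, jar, vial's own z axis and vertical above 0.4 rad).
It also fails if it takes over 54 s, if anything falls off the work surface, if the arm or the gripper's body presses on something with over 40 N, if the wrist force passes 120 N, or if a joint passes its speed limit or range.

ROBOT

A 7-joint arm with a two-finger parallel gripper is mounted at the origin on the work surface. World frame = base frame: x ahead of the robot, y to its left, z up, the work surface at z = 0. Lengths are in mm, angles in rad, forces in N, time in s.
With the tool pointing down it reaches from about 400 to 850 mm from the base axis. Payload 4.4 kg.
Tool frame: the origin (TCP) lies midway between the tips of the shut fingers; the grasp point (between the pads) lies 19 mm behind it (robot.grip_depth is the distance from the TCP to the grasp point, in mm); z points along the fingers, y is the line along which they close (so a half turn about z gives the same grasp; the last joint's range is limited). The gripper opens to 94 mm and grips with 3 to 60 N. Pads are 16 mm wide; open, the fingers measure 119 mm over their backs; the gripper's body (75 mm by 177 mm) begins 78 mm behind the grasp point.
Start: joints at [1.166, 0.628, 0.038, 1.517, -0.027, 0.996, -0.02], TCP at [216.06, -613.055, 205.478] pointing down, gripper open.
Joint ranges: [-3.06, 3.06], [-0.37, 2.12], [-1.25, 1.32], [0.18, 2.47], [-1.1, 4.24], [0.23, 1.98], [-2.94, 2.94]. Speed limits (rad/s): [2.57, 2.57, 3.14, 3.14, 3.14, 3.14, 3.14].

INTERFACE

Orientations are given as a unit quaternion [w, x, y, z].
In Python, from workcell import robot gives the robot as it stands.
- The arm moves only by the tool play_rows, never from a script. Its argument "plan" is a list of rows, each an object with "dr": the turn, a rotation vector about the tool's x, y, z in units of 5 degrees (1.0 is 5 degrees), a list of three; "dp": the shift along the tool's x, y, z in units of 2.5 cm (1.0 is 2.5 cm), a list of three; "jaw": the closure, from 0 (fully open) to 1 (shut). A call has exactly 10 rows; each row shifts and turns the commanded pose from where the row before left it, along the tool's axes as they then stand; what a row does not reach is not made up. A row lasts 1/12 s, in which the tool goes at most 41.7 mm and 7.16 degrees, less where a joint would pass 70% of its speed; a pose out of reach is approached as far as the arm can. A call with a number of a shift or a turn outside -1 to 1 is refused whole. A call with a gripper value outside its range is refused whole. The fingers move at their own pace and stop on an object; "grip_force" is the grip in N (left out, the last holds). Time passes only in rows, so rows that do not move let the fingers close, or fill a call up. It gives the time, the measured TCP pose, the force, the opening and the grip force at its end, in the units of the state.
- robot.observe(): the state, without advancing time (a new reading comes with each control period).
- robot.capture(name): name is "scene" or "top"; returns a dict with "pixels" (384x512x3 uint8, red, green, blue), "K" (3x3 intrinsics, pixels), "camera_from_world" (4x4, takes a point from world to camera coordinates). Camera axes: x right, y down, z forward; pixel columns grow to the right and rows downward; lengths in mm; the calibration is good to about 2 mm. A picture is of the moment at which its call begins. There is no depth.
- robot.sign_off(): hands the job in; it is judged then, once.
The state is a dict: "clock": time; "joint_pos": joint angles; "dq": joint speeds; "joint_torque": joint torques, N m; "position": TCP position; "tcp_rot": TCP orientation; "contact_force": force on the tool from outside, world axes, zero at the start; "ft_torque": the same for the moment, N m; "opening": finger opening in mm; "gripper_force": force on a finger pad.
Only numpy, scipy, OpenCV 4.12 (cv2) and the standard library are available. Lean on these libraries where they do the work, as an engineer would, in place of code of your own. Each camera call takes 0.05 s, during which the arm holds its last target. There are 200 camera calls.

## Working session

There is one attempt and no reset: what is moved stays moved. The work goes in short steps, Python scripts to look and compute and a tool call to move; the robot and the scene stay as the last step left them, time stands still between calls to the robot, and variables do not carry over. Pictures are saved under pics/ and viewed, at most 10 in all, crops included, and the job is handed in when it is done.

Besides the shell and the picture viewer there is one more tool, called as a command line: name --argument value ..., lists and objects as JSON in quotes. play_rows: Moves the arm, as the interface text tells. Its arguments: {"type":"object","properties":{"plan":{"type":"array","items":{"type":"object","properties":{"dr":{"type":"array","items":{"type":"number"}},"dp":{"type":"array","items":{"type":"number"}},"jaw":{"type":"number"}}}},"grip_force":{"type":"number"}},"required":["plan"]}

```bash
mkdir -p pics
cat > h.py <<'E'
import numpy as np,cv2
from workcell import robot
def cap(n,f=None):
    c=robot.capture(n); 
    if f: cv2.imwrite(f'pics/{f}.png',c['pixels'][:,:,::-1])
    return c
def ray(c,uv,z):
    K=np.array(c['K']);T=np.array(c['camera_from_world']);R=T[:3,:3];o=-R.T@T[:3,3]
    uv=np.atleast_2d(uv).astype(float)
    d=(np.linalg.inv(K)@np.c_[uv,np.ones(len(uv))].T).T@R
    return o+d*((z-o[2])/d[:,2])[:,None]
def tri(c1,u1,c2,u2):
    P=[np.array(c['K'])@np.array(c['camera_from_world'])[:3] for c in(c1,c2)]
    X=cv2.triangulatePoints(P[0],P[1],np.array(u1,float).reshape(-1,2).T,np.array(u2,float).reshape(-1,2).T)
    return (X[:3]/X[3]).T
E
python3 - <<'E'
from h import *
a=cap('scene');b=cap('top')
cv2.imwrite('pics/a.png',cv2.resize(a['pixels'][:,:,::-1],(800,600)))
cv2.imwrite('pics/b.png',cv2.resize(b['pixels'][:,:,::-1],(800,600)))
np.savez('c0.npz',a=a['pixels'],b=b['pixels'])
o=robot.observe();print(o['position'],o['tcp_rot'],o['opening'])
for c in(a,b):print(np.round(c['camera_from_world'],3).tolist(),np.round(c['K'],1).tolist())
E
```

```text
[ 215.87187593 -612.49464964  204.66404215] [-8.18805569e-04  9.85685568e-01  1.68592021e-01 -1.44860066e-04] 94.03186715087077
[[0.753, 0.658, 0.006, -385.092], [0.508, -0.576, -0.64, -204.335], [-0.417, 0.485, -0.768, 1329.231], [0.0, 0.0, 0.0, 1.0]] [[394.3, 0.0, 257.8], [0.0, 394.3, 189.5], [0.0, 0.0, 1.0]]
[[0.023, -0.999, 0.038, -33.506], [-0.991, -0.028, -0.132, 549.591], [0.133, -0.035, -0.991, 1070.609], [0.0, 0.0, 0.0, 1.0]] [[359.5, 0.0, 254.2], [0.0, 359.5, 193.6], [0.0, 0.0, 1.0]]
```

View pics/a.png

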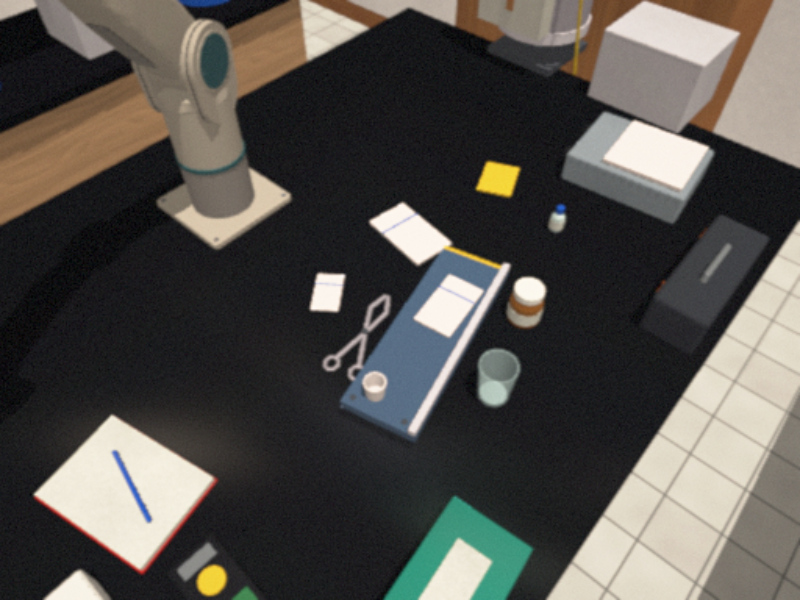

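View pics/b.png

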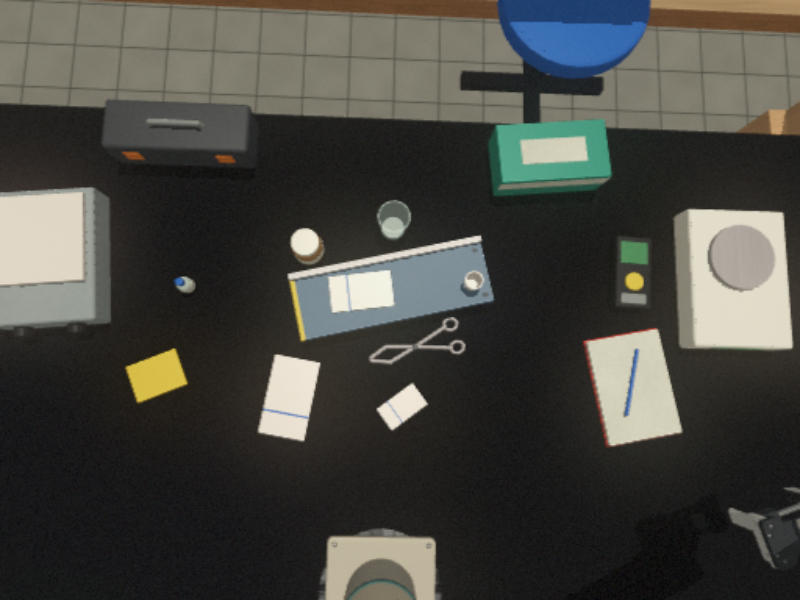

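Three white plates with a blue line show in the top view (800x600): a large one on the bench at (290,398), a small one on the bench at (402,406), and one on the ledge at (361,291). The ledge one is middle-sized and lies on the ledge, so it fits. I'll confirm it in a crop and measure it.

```bash
cat > m.py <<'E'
from h import *
def blob(mask,win):
    x0,y0,x1,y1=win;m=np.zeros(mask.shape,np.uint8);m[y0:y1,x0:x1]=mask[y0:y1,x0:x1]*255
    n,l,s,ce=cv2.connectedComponentsWithStats(m)
    i=1+np.argmax(s[1:,4]);return (l==i).astype(np.uint8)
def quad(m):
    c=max(cv2.findContours(m,cv2.RETR_EXTERNAL,cv2.CHAIN_APPROX_NONE)[0],key=cv2.contourArea)
    h=cv2.convexHull(c)
    return cv2.approxPolyN(h,4)[0].astype(float)
def masks(px):
    p=px.astype(int);r,g,b=p[...,0],p[...,1],p[...,2]
    return dict(white=(r>165)&(g>165)&(b>150),yellow=(r>150)&(g>110)&(b<90)&(r-b>70),blue=(b-r>22)&(b>55)&(r<130),line=(b-r>25)&(b>140))
E
python3 - <<'E'
from m import *
a=cap('scene');b=cap('top')
W=dict(a=(250,150,335,290),b=(180,145,320,225))
for n,c in(('a',a),('b',b)):
    M=masks(c['pixels'])
    for k in('yellow','blue'):
        m=blob(M[k],W[n]);q=quad(m);print(n,k,m.sum(),q.tolist(),'\n',ray(c,q,60)[:,:2].round(1).tolist())
    m=(M['white']|M['line']).astype(np.uint8)
    pw=(262,170,312,216) if n=='a' else (208,170,256,202)
    m=blob(cv2.morphologyEx(m,cv2.MORPH_CLOSE,np.ones((3,3),np.uint8)),pw);q=quad(m);print(n,'plate',m.sum(),q.tolist(),'\n',ray(c,q,66)[:,:2].round(1).tolist())
    l=blob(M['line'],pw);ys,xs=np.nonzero(l);print('line',len(xs),xs.mean(),ys.mean(),ray(c,[xs.mean(),ys.mean()],66).round(1))
v1=cv2.resize(b['pixels'][145:225,180:320,::-1],None,fx=5.7,fy=5.7,interpolation=cv2.INTER_CUBIC)
cv2.imwrite('pics/crop.png',v1)
E
```

```text
a yellow 77 [[289.0, 158.0], [320.0, 169.0], [318.0, 171.0], [283.0, 158.0]] 
 [[486.0, 168.2], [580.2, 192.6], [580.5, 182.4], [472.7, 156.5]]
a blue 2913 [[318.0, 173.0], [250.0, 297.0], [250.0, 206.0], [282.0, 159.0]] 
 [[585.0, 176.1], [689.4, -231.2], [518.4, -40.2], [473.1, 151.4]]
a plate 1179 [[316.0, 187.0], [297.0, 221.0], [263.0, 203.0], [287.0, 174.0]] 
 [[613.8, 125.1], [644.0, -0.0], [540.7, -13.3], [524.1, 110.1]]
line 5 280.6 182.2 [[529.8  74.3  66. ]]
b yellow 41 [[194.0, 217.0], [192.0, 217.0], [185.0, 180.0], [187.0, 182.0]] 
 [[471.9, 158.9], [471.8, 164.8], [582.5, 190.9], [576.6, 184.6]]
b blue 2902 [[315.0, 192.0], [196.0, 217.0], [189.0, 179.0], [307.0, 156.0]] 
 [[557.3, -203.1], [472.1, 153.0], [585.9, 179.1], [668.5, -178.2]]
b plate 942 [[252.0, 195.0], [212.0, 200.0], [209.0, 176.0], [250.0, 172.0]] 
 [[541.9, -11.7], [523.5, 107.1], [595.8, 118.9], [611.9, -4.0]]
line 5 222.0 184.0 [[572.7  79.1  66. ]]
```

View pics/crop.png

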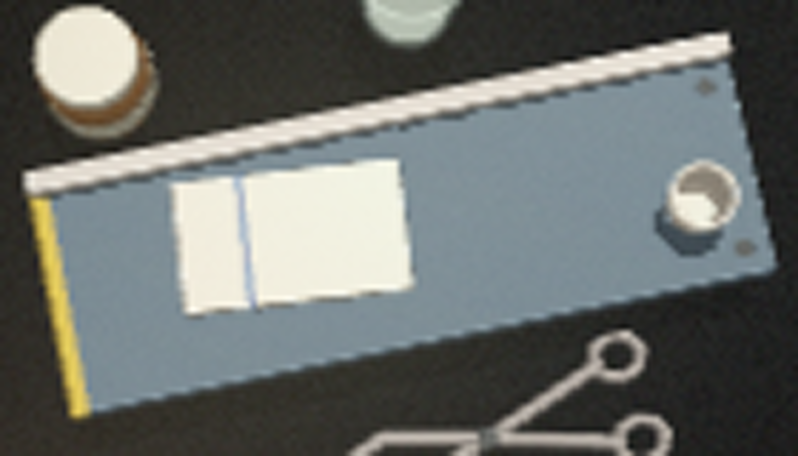

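The crop shows the middle plate on the ledge, corners at about (172,183), (398,158), (412,288) and (187,313). Its blue line is nearer the yellow end, so its size and place fit the description. Next I'll refine at subpixel and check heights across the two views.

```bash
cat >> m.py <<'E'
F=8
def up(px,win):
    x0,y0,x1,y1=win;return cv2.resize(px[y0:y1,x0:x1],None,fx=F,fy=F,interpolation=cv2.INTER_CUBIC)
def px2(q,win): return (np.asarray(q,float)+.5)/F-.5+np.array(win[:2])
def plate(c,win,er=9):
    u=up(c['pixels'],win);m=(u.min(2)>150).astype(np.uint8)
    # close the line, then cut thin bridges to the rail
    k=np.ones((25,25),np.uint8)
    m=cv2.morphologyEx(m,cv2.MORPH_CLOSE,np.ones((5,5),np.uint8));big=cv2.morphologyEx(m,cv2.MORPH_OPEN,np.ones((41,41),np.uint8))
    big=cv2.morphologyEx(big,cv2.MORPH_CLOSE,k)
    n,l,s,_=cv2.connectedComponentsWithStats(big);i=1+np.argmax(s[1:,4])
    return px2(quad((l==i).astype(np.uint8)),win)
E
python3 - <<'E'
from m import *
a=cap('scene');b=cap('top')
q={}
for n,c,w in(('a',a,(255,165,318,222)),('b',b,(200,165,262,208))):
    p=plate(c,w);X=ray(c,p,66);o=np.argsort(np.arctan2(X[:,1]-X[:,1].mean(),X[:,0]-X[:,0].mean()));p=p[o];X=X[o];q[n]=p
    print(n,p.round(1).tolist(),X[:,:2].round(1).tolist(),'sides',np.linalg.norm(X-np.roll(X,-1,0),axis=1).round(1))
    mm=X.mean(0);print('centre',mm.round(1))
print(tri(a,q['a'],b,q['b']).round(1))
c=lambda x,y:((np.array([x,y])+.5)/5.7-.5+[180,145])
for n,x,y,z in[('yel-rear',38,195,60),('yel-front',72,418,60),('front far',776,270,60),('railbase0',50,193,60),('railbase1',730,65,60),('railtopfront0',25,195,72),('railtopback0',23,175,72),('railtopback1',728,33,72),('cruc',693,235,60)]:
    print(n,ray(b,c(x,y),z).round(1))
cv2.imwrite('pics/crop2.png',cv2.resize(a['pixels'][150:285,215:350,::-1],(594,594),interpolation=cv2.INTER_CUBIC))
E
```

```text
a [[262.8, 204.1], [287.4, 215.9], [310.3, 185.4], [287.2, 173.9]] [[542.7, -16.4], [615.7, -3.7], [598.7, 119.3], [524.4, 110.6]] sides [ 74.1 124.2  74.8 128.3]
centre [570.4  52.5  66. ]
b [[252.7, 195.8], [249.8, 171.6], [208.9, 176.2], [211.2, 199.8]] [[539.5, -13.8], [613.2, -3.4], [595.3, 119.1], [524.0, 109.6]] sides [ 74.4 123.7  71.8 124.4]
centre [568.   52.9  66. ]
[[540.3 -13.8  61.4]
 [614.3  -2.8  63.7]
 [596.8 120.3  63.5]
 [524.4 109.9  66.5]]
yel-rear [[586.3 187.3  60. ]]
yel-front [[469.1 164.   60. ]]
front far [[ 557.5 -205.3   60. ]]
railbase0 [[587.5 181.1  60. ]]
railbase1 [[ 668.6 -180.3   60. ]]
railtopfront0 [[584.  192.2  72. ]]
railtopback0 [[594.6 193.7  72. ]]
railtopback1 [[ 683.1 -176.9   72. ]]
cruc [[ 575.1 -160.7   60. ]]
```

View pics/crop2.png

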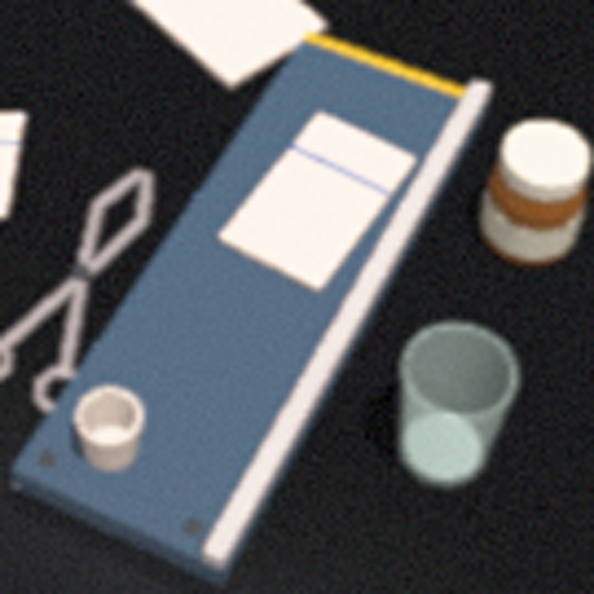

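The scene crop shows the plate clear of the rail, corners at about (320,112), (417,157), (320,290) and (220,237).

In the ledge frame:
- The plate is at x≈6, y≈58.6, turned about -0.095 rad.
- The gap to the rail is about 12 mm, and the leading end is about 71 mm short of the yellow end. Both agree with the text.

The plan is to seat the plate with two spread fingertips from the front, then push it from the trailing end.

```bash
cat > t.py <<'E'
from h import *
import sys
from scipy.spatial.transform import Rotation as Rn
O=np.array([576.5,-5.7,0]);yl=np.array([-.231,.973,0]);yl/=np.linalg.norm(yl);xl=np.array([yl[1],-yl[0],0]);L=np.c_[xl,yl,[0,0,1]]
# target in ledge frame: x y z yaw(of tool x about up, rel. ledge x)
def go(x,y,z,yaw):
    o=robot.observe();w,a,b,c=o['tcp_rot'];R=Rn.from_quat([a,b,c,w])
    T=Rn.from_matrix(L)*Rn.from_euler('z',yaw)*Rn.from_euler('x',np.pi)
    dr=(R.inv()*T).as_rotvec();p=np.array(o['position']);d=L@[x,y,z]+O-p
    print('t',round(o['clock'],2),'ledge pos',(L.T@(p-O)).round(1),'F',(L.T@np.array(o['contact_force'])).round(2),'open',round(o['opening'],1))
    print('dr units',(np.degrees(dr)/5).round(3),'dp after turn',((T.inv().apply(d))/25).round(3))
if __name__=='__main__': go(*map(float,sys.argv[1:5]))
E
python3 t.py -50 58 120 0
```

```text
t 0.3 ledge pos [-491.  -507.5  205.2] F [ 0.26 -0.49 -0.25] open 93.9
dr units [-0.007  0.     1.211] dp after turn [ 17.641 -22.619   3.407]
```

play_rows --plan '[{"dr":[0,0,0.6],"dp":[0,0,0],"jaw":0.36},{"dr":[0,0,0.61],"dp":[0,0,0],"jaw":0.36},{"dr":[0,0,0],"dp":[0.7,-0.9,0],"jaw":0.36},{"dr":[0,0,0],"dp":[0.7,-0.9,0],"jaw":0.36},{"dr":[0,0,0],"dp":[0.7,-0.9,0],"jaw":0.36},{"dr":[0,0,0],"dp":[0.7,-0.9,0],"jaw":0.36},{"dr":[0,0,0],"dp":[0.7,-0.9,0],"jaw":0.36},{"dr":[0,0,0],"dp":[0.7,-0.9,0],"jaw":0.36},{"dr":[0,0,0],"dp":[0.7,-0.9,0],"jaw":0.36},{"dr":[0,0,0],"dp":[0.7,-0.9,0],"jaw":0.36}]'

```text
clock: 1.13
position: [311.1, -404.3, 205.6]
tcp_rot: [0.0, 0.993, 0.116, 0.0]
contact_force: [1.2, 0.3, 0.0]
opening: 60.6
gripper_force: 0.0
```

play_rows --plan '[{"dr":[0,0,0],"dp":[0.7,-0.9,0],"jaw":0.36},{"dr":[0,0,0],"dp":[0.7,-0.9,0],"jaw":0.36},{"dr":[0,0,0],"dp":[0.7,-0.9,0],"jaw":0.36},{"dr":[0,0,0],"dp":[0.7,-0.9,0],"jaw":0.36},{"dr":[0,0,0],"dp":[0.7,-0.9,0],"jaw":0.36},{"dr":[0,0,0],"dp":[0.7,-0.9,0],"jaw":0.36},{"dr":[0,0,0],"dp":[0.7,-0.9,0],"jaw":0.36},{"dr":[0,0,0],"dp":[0.7,-0.9,0],"jaw":0.36},{"dr":[0,0,0],"dp":[0.7,-0.9,0],"jaw":0.36},{"dr":[0,0,0],"dp":[0,0,0],"jaw":0.36}]'

```text
clock: 1.97
position: [419.8, -166.6, 205.7]
tcp_rot: [-0.001, 0.993, 0.12, 0.001]
contact_force: [-0.2, -0.3, 0.4]
opening: 60.4
gripper_force: 0.0
```

```bash
python3 t.py -50 58 120 0
```

```text
t 1.97 ledge pos [-189.7 -120.4  205.7] F [-0.24 -0.28  0.39] open 60.4
dr units [-0.023 -0.028  0.097] dp after turn [ 5.587 -7.134  3.427]
```

play_rows --plan '[{"dr":[0,0,0.1],"dp":[0.7,-0.89,0],"jaw":0.36},{"dr":[0,0,0],"dp":[0.7,-0.89,0],"jaw":0.36},{"dr":[0,0,0],"dp":[0.7,-0.89,0],"jaw":0.36},{"dr":[0,0,0],"dp":[0.7,-0.89,0],"jaw":0.36},{"dr":[0,0,0],"dp":[0.7,-0.89,0],"jaw":0.36},{"dr":[0,0,0],"dp":[0.7,-0.89,0],"jaw":0.36},{"dr":[0,0,0],"dp":[0.7,-0.89,0],"jaw":0.36},{"dr":[0,0,0],"dp":[0.7,-0.89,0],"jaw":0.36},{"dr":[0,0,0],"dp":[0,0,0],"jaw":0.36},{"dr":[0,0,0],"dp":[0,0,0],"jaw":0.36}]'

```text
clock: 2.8
position: [514.1, 33.7, 205.3]
tcp_rot: [-0.0, 0.994, 0.113, 0.0]
contact_force: [0.7, -1.7, -0.1]
opening: 60.0
gripper_force: 0.0
```

```bash
python3 t.py -51 58 66 0
```

```text
t 2.8 ledge pos [-51.6  52.8 205.3] F [ 0.28 -1.83 -0.09] open 60.0
dr units [-0.002 -0.001 -0.065] dp after turn [ 0.023 -0.209  5.573]
```

play_rows --plan '[{"dr":[0,0,-0.06],"dp":[0,-0.2,0.6],"jaw":0.36},{"dr":[0,0,0],"dp":[0,0,0.6],"jaw":0.36},{"dr":[0,0,0],"dp":[0,0,0.6],"jaw":0.36},{"dr":[0,0,0],"dp":[0,0,0.6],"jaw":0.36},{"dr":[0,0,0],"dp":[0,0,0.6],"jaw":0.36},{"dr":[0,0,0],"dp":[0,0,0.6],"jaw":0.36},{"dr":[0,0,0],"dp":[0,0,0.6],"jaw":0.36},{"dr":[0,0,0],"dp":[0,0,0.6],"jaw":0.36},{"dr":[0,0,0],"dp":[0,0,0.6],"jaw":0.36},{"dr":[0,0,0],"dp":[0,0,0.2],"jaw":0.36}]'

```text
clock: 3.63
position: [511.0, 35.3, 63.9]
tcp_rot: [0.001, 0.994, 0.113, -0.002]
contact_force: [-1.0, -0.5, 0.7]
opening: 60.1
gripper_force: 0.0
```

```bash
python3 t.py -51 58 62.5 0; python3 -c "
from h import *
b=cap('top');a=cap('scene');v=lambda p,w:cv2.resize(p[w[1]:w[3],w[0]:w[2],::-1],(400,400),interpolation=cv2.INTER_CUBIC)
cv2.imwrite('pics/d.png',np.hstack([v(b['pixels'],(185,140,285,240)),v(a['pixels'],(235,140,335,240))]))"
```

```text
t 3.63 ledge pos [-54.3  55.   63.9] F [-1.12 -0.28  0.75] open 60.1
dr units [ 0.007  0.041 -0.066] dp after turn [ 0.13  -0.12   0.056]
```

View pics/d.png

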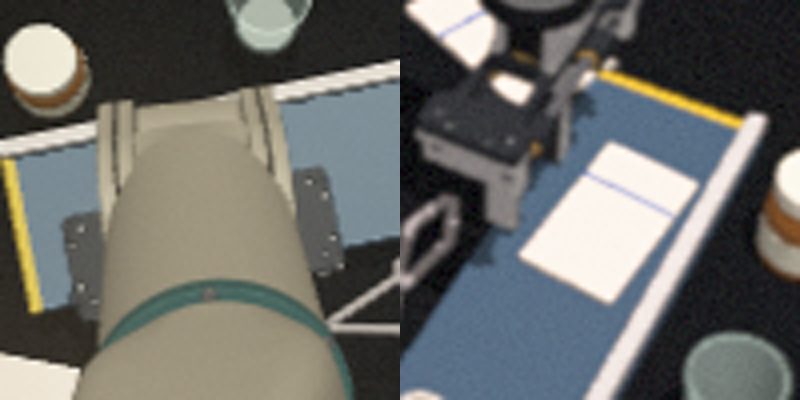

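The scene half of the picture shows the fingertips in front of the plate and just above the ledge, with the plate untouched. I'll push toward the rail.

play_rows --plan '[{"dr":[0,0,-0.06],"dp":[0.1,-0.1,0.05],"jaw":0.36},{"dr":[0,0,0],"dp":[0.1,0,0],"jaw":0.36},{"dr":[0,0,0],"dp":[0.1,0,0],"jaw":0.36},{"dr":[0,0,0],"dp":[0.1,0,0],"jaw":0.36},{"dr":[0,0,0],"dp":[0.1,0,0],"jaw":0.36},{"dr":[0,0,0],"dp":[0.1,0,0],"jaw":0.36},{"dr":[0,0,0],"dp":[0.1,0,0],"jaw":0.36},{"dr":[0,0,0],"dp":[0.1,0,0],"jaw":0.36},{"dr":[0,0,0],"dp":[0,0,0],"jaw":0.36},{"dr":[0,0,0],"dp":[0,0,0],"jaw":0.36}]'

```text
clock: 4.57
position: [532.0, 44.8, 64.2]
tcp_rot: [-0.0, 0.993, 0.117, 0.0]
contact_force: [0.5, -0.1, 0.1]
opening: 60.3
gripper_force: 0.0
```

```bash
python3 t.py -25 58 62.5 0; python3 -c "
from t import *
from m import *
a=cap('scene');p=plate(a,(255,165,318,222));print(((ray(a,p,66)-O)@L).round(1))"
```

```text
t 4.57 ledge pos [-31.6  59.4  64.2] F [ 0.48 -0.2   0.1 ] open 60.3
dr units [-0.    -0.01   0.023] dp after turn [0.264 0.056 0.069]
[[ 69.4 150.4  66. ]
 [ 66.8  -3.8  66. ]
 [-23.8  -2.1  66. ]
 [-23.7 118.3  66. ]]
```

play_rows --plan '[{"dr":[0,0,0],"dp":[0.04,0,0.05],"jaw":0.36},{"dr":[0,0,0],"dp":[0.04,0,0],"jaw":0.36},{"dr":[0,0,0],"dp":[0.04,0,0],"jaw":0.36},{"dr":[0,0,0],"dp":[0.04,0,0],"jaw":0.36},{"dr":[0,0,0],"dp":[0.04,0,0],"jaw":0.36},{"dr":[0,0,0],"dp":[0.04,0,0],"jaw":0.36},{"dr":[0,0,0],"dp":[0,0,0],"jaw":0.36},{"dr":[0,0,0],"dp":[0,0,0],"jaw":0.36},{"dr":[0,0,0],"dp":[0,0,0],"jaw":0.36},{"dr":[0,0,0],"dp":[0,0,0],"jaw":0.36}]'

```text
clock: 5.45
position: [537.7, 46.1, 63.1]
tcp_rot: [-0.0, 0.993, 0.117, 0.0]
contact_force: [-0.1, 0.7, -0.0]
opening: 60.2
gripper_force: 0.1
```

```bash
python3 t.py -25 58 62.5 0; python3 -c "
from t import *
from m import *
a=cap('scene');p=plate(a,(255,165,318,222));print(((ray(a,p,66)-O)@L).round(1))"
```

```text
t 5.45 ledge pos [-25.7  59.3  63.1] F [ 0.06  0.68 -0.02] open 60.2
dr units [ 0.001 -0.009  0.021] dp after turn [0.03  0.052 0.025]
[[ 68.6 150.6  66. ]
 [ 70.  -20.2  66. ]
 [-17.7  -0.2  66. ]
 [-18.9 117.1  66. ]]
```

play_rows --plan '[{"dr":[0,0,0],"dp":[0.03,0,0],"jaw":0.36},{"dr":[0,0,0],"dp":[0.03,0,0],"jaw":0.36},{"dr":[0,0,0],"dp":[0.03,0,0],"jaw":0.36},{"dr":[0,0,0],"dp":[0,0,0],"jaw":0.36},{"dr":[0,0,0],"dp":[0,0,0],"jaw":0.36},{"dr":[0,0,0],"dp":[0,0,0],"jaw":0.36},{"dr":[0,0,0],"dp":[0,0,0],"jaw":0.36},{"dr":[0,0,0],"dp":[0,0,0],"jaw":0.36},{"dr":[0,0,0],"dp":[0,0,0],"jaw":0.36},{"dr":[0,0,0],"dp":[0,0,0],"jaw":0.36}]'

```text
clock: 6.33
position: [539.4, 46.5, 63.0]
tcp_rot: [0.0, 0.993, 0.117, -0.0]
contact_force: [-1.8, -0.7, 1.0]
opening: 60.4
gripper_force: 1.1
```

```bash
python3 t.py -25 58 62.5 0
```

```text
t 6.33 ledge pos [-24.1  59.3  63. ] F [-1.89 -0.28  0.97] open 60.4
dr units [0.    0.004 0.02 ] dp after turn [-0.038  0.053  0.018]
```

play_rows --plan '[{"dr":[0,0,0],"dp":[-0.3,0,0],"jaw":0.36},{"dr":[0,0,0],"dp":[-0.3,0,0],"jaw":0.36},{"dr":[0,0,0],"dp":[0,0,-0.7],"jaw":0.36},{"dr":[0,0,0],"dp":[0,0,-0.7],"jaw":0.36},{"dr":[0,0,0],"dp":[0,0,-0.8],"jaw":0.68},{"dr":[0,0,0],"dp":[0.54,0.81,0],"jaw":0.68},{"dr":[0,0,0],"dp":[0.54,0.81,0],"jaw":0.68},{"dr":[0,0,0],"dp":[0.54,0.81,0],"jaw":0.68},{"dr":[0,0,0],"dp":[0.54,0.81,0],"jaw":0.68},{"dr":[0,0,-1],"dp":[0,0,0],"jaw":0.68}]'

```text
clock: 7.17
position: [599.9, -28.2, 118.3]
tcp_rot: [0.002, 0.987, 0.158, 0.002]
contact_force: [0.2, -1.1, -0.3]
opening: 30.6
gripper_force: 0.0
```

play_rows --plan '[{"dr":[0,0,-1],"dp":[0,0,0],"jaw":0.68},{"dr":[0,0,-1],"dp":[0,0,0],"jaw":0.68},{"dr":[0,0,-1],"dp":[0,0,0],"jaw":0.68},{"dr":[0,0,-1],"dp":[0,0,0],"jaw":0.68},{"dr":[0,0,-1],"dp":[0,0,0],"jaw":0.68},{"dr":[0,0,-1],"dp":[0,0,0],"jaw":0.68},{"dr":[0,0,-1],"dp":[0,0,0],"jaw":0.68},{"dr":[0,0,-1],"dp":[0,0,0],"jaw":0.68},{"dr":[0,0,-1],"dp":[0,0,0],"jaw":0.68},{"dr":[0,0,-1],"dp":[0,0,0],"jaw":0.68}]'

```text
clock: 8.0
position: [596.1, -23.3, 118.0]
tcp_rot: [0.0, 0.826, 0.564, 0.0]
contact_force: [-0.4, 0.0, 0.6]
opening: 30.0
gripper_force: 0.0
```

```bash
python3 t.py 15 -22 62.5 1.5708; python3 -c "
from h import *
print(np.round(robot.observe()['joint_pos'],2))"
```

```text
t 8.0 ledge pos [ 15.  -21.6 118. ] F [-0.35  0.13  0.56] open 30.0
dr units [ 9.000e-03 -1.000e-03 -6.929e+00] dp after turn [-1.600e-02 -1.000e-03  2.221e+00]
[ 0.18  0.67 -0.3   1.75  0.27  0.76 -0.62]
```

play_rows --plan '[{"dr":[0,0,-1],"dp":[0,0,0],"jaw":0.68},{"dr":[0,0,-1],"dp":[0,0,0],"jaw":0.68},{"dr":[0,0,-1],"dp":[0,0,0],"jaw":0.68},{"dr":[0,0,-1],"dp":[0,0,0],"jaw":0.68},{"dr":[0,0,-1],"dp":[0,0,0],"jaw":0.68},{"dr":[0,0,-1],"dp":[0,0,0],"jaw":0.68},{"dr":[0,0,-0.8],"dp":[0,0,0],"jaw":0.68},{"dr":[0,0,0],"dp":[0,0,0],"jaw":0.68},{"dr":[0,0,0],"dp":[0,0,0],"jaw":0.68},{"dr":[0,0,0],"dp":[0,0,0],"jaw":0.68}]'

```text
clock: 8.83
position: [596.3, -23.3, 118.0]
tcp_rot: [0.0, 0.627, 0.779, 0.0]
contact_force: [0.3, -0.4, -0.2]
opening: 30.1
gripper_force: 0.0
```

```bash
python3 t.py 15 -22 62.5 1.5708
```

```text
t 8.83 ledge pos [ 15.2 -21.7 118. ] F [ 0.15 -0.46 -0.21] open 30.1
dr units [ 0.004  0.001 -0.2  ] dp after turn [-0.014 -0.007  2.222]
```

play_rows --plan '[{"dr":[0,0,-0.2],"dp":[0,0,0.4],"jaw":0.68},{"dr":[0,0,0],"dp":[0,0,0.4],"jaw":0.68},{"dr":[0,0,0],"dp":[0,0,0.4],"jaw":0.68},{"dr":[0,0,0],"dp":[0,0,0.4],"jaw":0.68},{"dr":[0,0,0],"dp":[0,0,0.3],"jaw":0.68},{"dr":[0,0,0],"dp":[0,0,0.2],"jaw":0.68},{"dr":[0,0,0],"dp":[0,0,0.1],"jaw":0.68},{"dr":[0,0,0],"dp":[0,0,0],"jaw":0.68},{"dr":[0,0,0],"dp":[0,0,0],"jaw":0.68},{"dr":[0,0,0],"dp":[0,0,0],"jaw":0.68}]'

```text
clock: 9.67
position: [596.7, -23.1, 63.4]
tcp_rot: [0.0, 0.619, 0.785, 0.0]
contact_force: [-0.4, -0.0, 0.0]
opening: 30.1
gripper_force: 0.0
```

```bash
python3 t.py 15 97 62.5 1.5708; python3 -c "
from h import *
b=cap('top');a=cap('scene');v=lambda p,w:cv2.resize(p[w[1]:w[3],w[0]:w[2],::-1],(400,400),interpolation=cv2.INTER_CUBIC)
cv2.imwrite('pics/e.png',np.hstack([v(b['pixels'],(185,140,285,240)),v(a['pixels'],(235,140,335,240))]))"
```

```text
t 9.67 ledge pos [ 15.7 -21.6  63.4] F [-0.43  0.1   0.04] open 30.1
dr units [0.01  0.002 0.021] dp after turn [ 4.745 -0.027  0.036]
```

View pics/e.png

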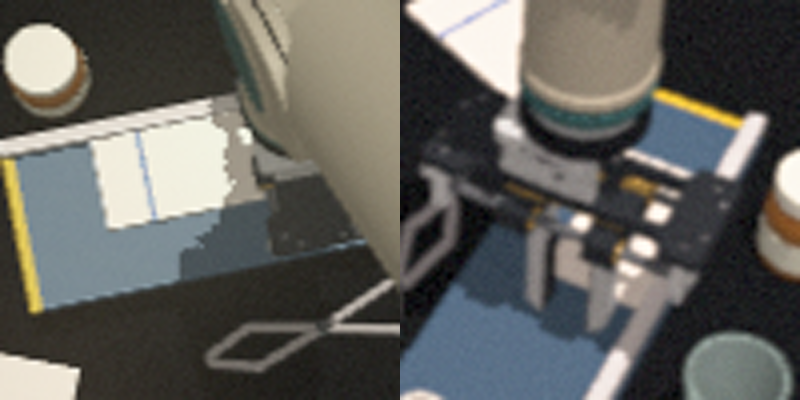

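The top half of the picture shows the plate flush with the rail, line at about (147,175). The scene half shows both tips standing behind its trailing edge. I'll push along the ledge.

play_rows --plan '[{"dr":[0,0,0],"dp":[0.2,0,0],"jaw":0.68},{"dr":[0,0,0],"dp":[0.2,0,0],"jaw":0.68},{"dr":[0,0,0],"dp":[0.2,0,0],"jaw":0.68},{"dr":[0,0,0],"dp":[0.2,0,0],"jaw":0.68},{"dr":[0,0,0],"dp":[0.2,0,0],"jaw":0.68},{"dr":[0,0,0],"dp":[0.2,0,0],"jaw":0.68},{"dr":[0,0,0],"dp":[0.2,0,0],"jaw":0.68},{"dr":[0,0,0],"dp":[0.2,0,0],"jaw":0.68},{"dr":[0,0,0],"dp":[0.2,0,0],"jaw":0.68},{"dr":[0,0,0],"dp":[0.2,0,0],"jaw":0.68}]'

```text
clock: 10.6
position: [584.6, 25.8, 63.0]
tcp_rot: [0.0, 0.619, 0.785, -0.0]
contact_force: [0.5, -1.3, 1.7]
opening: 29.9
gripper_force: 1.0
```

```bash
python3 t.py 15 97 62.5 1.5708
```

```text
t 10.6 ledge pos [15.2 28.8 63. ] F [ 0.15 -1.41  1.72] open 29.9
dr units [0.001 0.002 0.02 ] dp after turn [ 2.728 -0.009  0.022]
```

play_rows --plan '[{"dr":[0,0,0],"dp":[0.22,0,0],"jaw":0.68},{"dr":[0,0,0],"dp":[0.22,0,0],"jaw":0.68},{"dr":[0,0,0],"dp":[0.22,0,0],"jaw":0.68},{"dr":[0,0,0],"dp":[0.22,0,0],"jaw":0.68},{"dr":[0,0,0],"dp":[0.22,0,0],"jaw":0.68},{"dr":[0,0,0],"dp":[0.22,0,0],"jaw":0.68},{"dr":[0,0,0],"dp":[0.22,0,0],"jaw":0.68},{"dr":[0,0,0],"dp":[0.22,0,0],"jaw":0.68},{"dr":[0,0,0],"dp":[0.22,0,0],"jaw":0.68},{"dr":[0,0,0],"dp":[0.22,0,0],"jaw":0.68}]'

```text
clock: 11.43
position: [571.7, 79.5, 63.0]
tcp_rot: [-0.0, 0.619, 0.785, -0.0]
contact_force: [0.1, -2.3, 0.8]
opening: 30.0
gripper_force: 1.0
```

```bash
python3 t.py 15 97 62.5 1.5708; python3 -c "
from h import *
b=cap('top','full1');v=lambda p,w:cv2.resize(p[w[1]:w[3],w[0]:w[2],::-1],(800,600),interpolation=cv2.INTER_CUBIC)
cv2.imwrite('pics/f.png',v(b['pixels'],(170,150,250,210)))"
```

```text
t 11.43 ledge pos [15. 84. 63.] F [-0.4  -2.22  0.83] open 30.0
dr units [-0.001  0.     0.022] dp after turn [ 0.521 -0.001  0.019]
```

View pics/f.png

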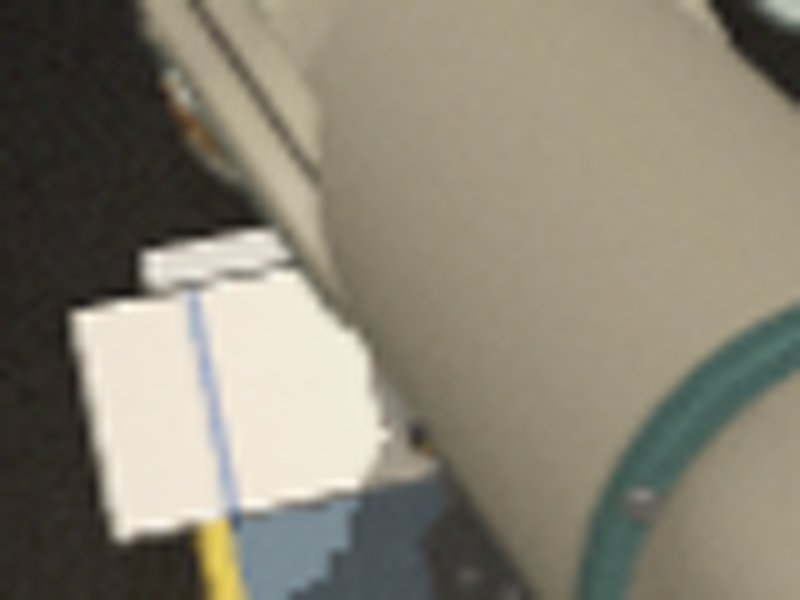

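The line crosses the plate from (193,292) to (235,515). The yellow end's outer edge meets the plate's front at (197,525), so a little more travel is needed. I'll measure it.

```bash
python3 -c "
from t import *
b=cap('top')
f=lambda x,y,z:((ray(b,[(x+.5)/10-.5+170,(y+.5)/10-.5+150],z)-O)@L)[0].round(1)
for n,p in dict(line0=(193,292,66),line1=(235,515,66),yel=(197,525,60),yel2=(212,600,60),railend=(140,262,72),c0=(70,313,66),c1=(118,543,66),rear=(300,265,66),front=(350,497,66)).items(): print(n,f(*p))"
```

```text
line0 [ 51.5 177.3  66. ]
line1 [-17.1 177.5  66. ]
yel [-16.9 189.8  60. ]
yel2 [-39.9 189.6  60. ]
railend [ 62.4 190.3  72. ]
c0 [ 52.6 214.2  66. ]
c1 [-18.3 212.9  66. ]
rear [ 53.1 144.5  66. ]
front [-18.7 143.2  66. ]
```

play_rows --plan '[{"dr":[0,0,0],"dp":[0.1,0,0],"jaw":0.68},{"dr":[0,0,0],"dp":[0.1,0,0],"jaw":0.68},{"dr":[0,0,0],"dp":[0.1,0,0],"jaw":0.68},{"dr":[0,0,0],"dp":[0.1,0,0],"jaw":0.68},{"dr":[0,0,0],"dp":[0.05,0,0],"jaw":0.68},{"dr":[0,0,0],"dp":[0.05,0,0],"jaw":0.68},{"dr":[0,0,0],"dp":[0,0,0],"jaw":0.68},{"dr":[0,0,0],"dp":[0,0,0],"jaw":0.68},{"dr":[0,0,0],"dp":[0,0,0],"jaw":0.68},{"dr":[0,0,0],"dp":[0,0,0],"jaw":0.68}]'

```text
clock: 12.37
position: [569.0, 91.3, 63.0]
tcp_rot: [-0.0, 0.619, 0.785, 0.0]
contact_force: [0.5, 1.1, -1.0]
opening: 30.2
gripper_force: 0.0
```

play_rows --plan '[{"dr":[0,0,0],"dp":[-0.2,0,0],"jaw":0.68},{"dr":[0,0,0],"dp":[-0.5,0,0],"jaw":0.68},{"dr":[0,0,0],"dp":[0,0,-0.8],"jaw":0.68},{"dr":[0,0,0],"dp":[0,0,-1],"jaw":0.68},{"dr":[0,0,0],"dp":[0,0,-1],"jaw":0.68},{"dr":[0,0,0],"dp":[-1,0,-1],"jaw":0.68},{"dr":[0,0,0],"dp":[-1,0,-0.5],"jaw":0.68},{"dr":[0,0,0],"dp":[-1,0,0],"jaw":0.68},{"dr":[0,0,0],"dp":[-1,0,0],"jaw":0.68},{"dr":[0,0,0],"dp":[-1,0,0],"jaw":0.68}]'

```text
clock: 13.2
position: [602.4, -50.6, 171.0]
tcp_rot: [0.001, 0.62, 0.785, -0.0]
contact_force: [-0.1, -0.1, 0.2]
opening: 30.2
gripper_force: 0.0
```

play_rows --plan '[{"dr":[0,0,0],"dp":[-1,0,0],"jaw":0.68},{"dr":[0,0,0],"dp":[-1,0,0],"jaw":0.68},{"dr":[0,0,0],"dp":[-1,0,0],"jaw":0.68},{"dr":[0,0,0],"dp":[-1,0,0],"jaw":0.68},{"dr":[0,0,0],"dp":[-1,0,0],"jaw":0.68},{"dr":[0,0,0],"dp":[-1,0,0],"jaw":0.68},{"dr":[0,0,0],"dp":[0,0,0],"jaw":0.68},{"dr":[0,0,0],"dp":[0,0,0],"jaw":0.68},{"dr":[0,0,0],"dp":[0,0,0],"jaw":0.68},{"dr":[0,0,0],"dp":[0,0,0],"jaw":0.68}]'

```text
clock: 14.03
position: [636.8, -192.1, 170.6]
tcp_rot: [-0.0, 0.619, 0.786, 0.0]
contact_force: [0.0, 0.4, 0.7]
opening: 30.0
gripper_force: 0.0
```

```bash
python3 -c "
from h import *
b=cap('top','full2');v=lambda p,w:cv2.resize(p[w[1]:w[3],w[0]:w[2],::-1],(800,600),interpolation=cv2.INTER_CUBIC)
cv2.imwrite('pics/g.png',v(b['pixels'],(170,150,250,210)))"
```

```text
(no output)
```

View pics/g.png

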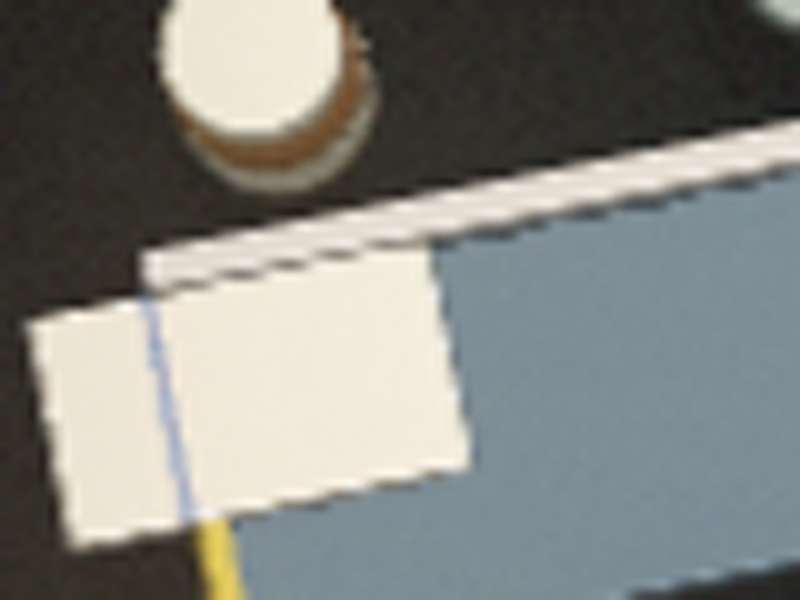

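The line runs from (148,298) to (188,520) and meets the yellow end at (195,525). The plate's rear edge lies along the rail. I'll check it with numbers in both views.

```bash
python3 -c "
from t import *
from m import *
b=cap('top');a=cap('scene')
f=lambda x,y,z:((ray(b,[(x+.5)/10-.5+170,(y+.5)/10-.5+150],z)-O)@L)[0].round(1)
for n,p in dict(line0=(148,298,66),line1=(188,520,66),yel=(197,525,60),c0=(26,322,66),c1=(70,550,66),c2=(430,245,66),c3=(470,470,66)).items(): print(n,f(*p))
print(((ray(b,plate(b,(168,170,222,212)),66)-O)@L).round(1))
"; python3 t.py 0 0 170 1.5708
```

```text
line0 [ 52.4 190.7  66. ]
line1 [-15.7 191.4  66. ]
yel [-16.9 189.8  60. ]
c0 [ 52.5 227.5  66. ]
c1 [-17.4 227.1  66. ]
c2 [ 51.3 105.2  66. ]
c3 [-18.  106.8  66. ]
[[-18.2 107.9  66. ]
 [-17.9 226.8  66. ]
 [ 51.2 227.6  66. ]
 [ 71.2  87.9  66. ]]
t 14.18 ledge pos [  15.9 -195.4  170.7] F [ 0.38 -1.35  0.06] open 30.3
dr units [ 0.003 -0.003  0.041] dp after turn [ 7.816 -0.636  0.03 ]
```

```bash
python3 -c "
from workcell import robot
print(robot.sign_off())"
```

```text
the job is handed in; nothing more can be done
None
```

The job is handed in: by the top view, the plate lies against the rail (about 1 mm gap, about 0.01 rad off parallel) with its blue line about 1 mm past level with the yellow end. I saw no sign that anything else had moved, and the hand-in gave no verdict.

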